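Tip the caps into the tote and gather them in its yellow corner

TASK

Tip the three purple caps off the sorter tray into the white tote without the gripper touching the caps, and set the empty tray back down flat on the table. Then lift the tote by its handle clear of the table, tilt it until all three caps have slid together into its yellow corner, and finish while still holding it still up there, well tilted (about 30 degrees) with the yellow corner clearly the lowest, so that a packer can scoop them out. Leave everything else on the table where it is.

Things in the scene. Friction and masses are not known exactly. Their poses are not given: they have to be found in the camera images.
- tote: white open tote, loose, about 0.3 kg, 190 (x) x 150 (y) x 50 mm, walls and floor 5 mm. Origin: centre of underside, z up. Black bridge handle over its middle: a bar along x, 190 long, 20 wide (y), 24 high, centre line 115 mm above the underside, on a 30 mm wide post at each end; below it open to both long sides. The (-x, +y) corner is yellow inside and out
- tote_corner (a point): the yellow corner of the tote on its inner floor: 90 mm to -x, 70 mm to +y, 5 mm up from the tote's origin
- tote_grip (a point): the middle of the tote's handle bar, 115 mm above the tote's underside; grip across y (20 mm wide)
- tray: aluminium sorter tray, loose, about 0.2 kg, 150 (x) x 110 (y) mm, floor 5 mm thick, walls to 22 mm on both sides and the back, open (no wall) at its +x end, the lip. At the back an upright black tab, 14 mm thick (x), 60 wide (y), from the floor to 80 mm height, centred 68 mm to -x of the origin. Origin: centre of underside, z up
- tray_grip (a point): a point in the tray's tab, 68 mm to -x and 60 mm up from the tray's origin; grip across x (14 mm thick); fingertips that reach 20 mm below it clear the caps
- cap0_center (a point): centre of a loose purple screw cap, a disc 30 mm across and 18 high, about 12 g, slippery: begins to slide at 10 to 15 degrees of slope; it starts lying on the tray's floor, at least 25 mm behind the lip
- cap1_center (a point): centre of a loose purple screw cap, a disc 30 mm across and 18 high, about 12 g, slippery: begins to slide at 10 to 15 degrees of slope; it starts lying on the tray's floor, at least 25 mm behind the lip
- cap2_center (a point): centre of a loose purple screw cap, a disc 30 mm across and 18 high, about 12 g, slippery: begins to slide at 10 to 15 degrees of slope; it starts lying on the tray's floor, at least 25 mm behind the lip
- dispenser: desk tape dispenser, blue, 170 x 60 mm, 102 high, with a cream roll; bystander; origin under its centre
- tape_roll: roll of pale clear tape lying flat, 104 mm across, 48 high; bystander; origin under its centre
- tape_cutter: navy hand tape cutter with brown tape, lying flat, about 115 x 95 mm, 50 high; bystander; origin under the roll's centre
- knife: yellow safety knife lying flat, 175 x 26 mm, 16 high; bystander; origin under the handle's centre, x along it
- glove_box: pale blue box of gloves, 100 x 200 mm, 95 high; bystander; origin under its centre

How it is judged:
On the way, in this order (a step that is already met when the one before it is completed fails the run):
1. all three caps are in the tote, and the tray is still in the gripper (x of cap0_center in the frame of tote between -0.09 and 0.09 m and y of cap0_center in the frame of tote between -0.07 and 0.07 m and z of cap0_center in the frame of tote between 0 and 0.06 m and x of cap1_center in the frame of tote between -0.09 and 0.09 m and y of cap1_center in the frame of tote between -0.07 and 0.07 m and z of cap1_center in the frame of tote between 0 and 0.06 m and x of cap2_center in the frame of tote between -0.09 and 0.09 m and y of cap2_center in the frame of tote between -0.07 and 0.07 m and z of cap2_center in the frame of tote between 0 and 0.06 m and contact force between the fingers and tray above 0.5 N), for 0.1 s.
2. the tray is back flat on the table, let go (height (world z) of tray below 0.008 m and angle between tray's own z axis and vertical below 0.06 rad and contact force between the fingers and tray below 0.05 N), for 0.2 s.
3. the tote is lifted by the gripper, with the caps in it (x of cap0_center in the frame of tote between -0.09 and 0.09 m and y of cap0_center in the frame of tote between -0.07 and 0.07 m and z of cap0_center in the frame of tote between 0 and 0.06 m and x of cap1_center in the frame of tote between -0.09 and 0.09 m and y of cap1_center in the frame of tote between -0.07 and 0.07 m and z of cap1_center in the frame of tote between 0 and 0.06 m and x of cap2_center in the frame of tote between -0.09 and 0.09 m and y of cap2_center in the frame of tote between -0.07 and 0.07 m and z of cap2_center in the frame of tote between 0 and 0.06 m and height (world z) of tote above 0.05 m and contact force between the fingers and tote above 1 N), for 0.2 s.
At the end, for the whole second after the job is handed in: Gripper alone holds the tote still, tilted 17 to 57 degrees, yellow corner lowest (x axis 4 degrees or more up, y axis 4 or more down) and 30 mm or more above the table; all three caps in it, centres within 85 mm of that corner; the empty tray flat on the table, released (all of step 2 and x of cap0_center in the frame of tote between -0.09 and 0.09 m and y of cap0_center in the frame of tote between -0.07 and 0.07 m and z of cap0_center in the frame of tote between 0 and 0.06 m and x of cap1_center in the frame of tote between -0.09 and 0.09 m and y of cap1_center in the frame of tote between -0.07 and 0.07 m and z of cap1_center in the frame of tote between 0 and 0.06 m and x of cap2_center in the frame of tote between -0.09 and 0.09 m and y of cap2_center in the frame of tote between -0.07 and 0.07 m and z of cap2_center in the frame of tote between 0 and 0.06 m and distance between each of cap0_center, cap1_center, cap2_center and tote_corner below 0.085 m and angle between tote's own z axis and vertical between 0.3 and 1 rad and angle between tote's own x axis and vertical below 1.5 rad and angle between tote's own y axis and vertical above 1.64 rad and height (world z) of tote_corner above 0.03 m and contact force between the fingers and tote above 1 N and contact force between tote and tray below 0.1 N and contact force between tote and dispenser below 0.1 N and contact force between tote and tape_roll below 0.1 N and contact force between tote and tape_cutter below 0.1 N and contact force between tote and knife below 0.1 N and contact force between tote and glove_box below 0.1 N and linear speed of tote below 0.03 m/s and angular speed of tote below 0.15 rad/s); the arm keeps its last pose, push and grip.
It fails at once if the gripper's fingers touch a cap (contact force between the fingers and cap0 above 0.3 N or contact force between the fingers and cap1 above 0.3 N or contact force between the fingers and cap2 above 0.3 N).
It fails at once if a bystander is pushed more than 30 mm (distance of any of dispenser, tape_roll, tape_cutter, knife, glove_box from where it was at the start of the episode above 0.03 m).
It also fails if it takes over 72 s, if anything falls off the work surface, if the arm or the gripper's body presses on something with over 40 N, if the wrist force passes 120 N, or if a joint passes its speed limit or range.

ROBOT

A 7-joint arm with a two-finger parallel gripper is mounted at the origin on the work surface. World frame = base frame: x ahead of the robot, y to its left, z up, the work surface at z = 0. Lengths are in m, angles in rad, forces in N, time in s.
With the tool pointing down it reaches from about 0.4 to 0.85 m from the base axis. Payload 10.4 kg.
Tool frame: the origin (TCP) lies midway between the tips of the shut fingers; the grasp point (between the pads) lies 19 mm behind it; z points along the fingers, y is the line along which they close (so a half turn about z gives the same grasp; the last joint's range is limited). The gripper opens to 87 mm and grips with 3 to 60 N. Pads are 19 mm wide; open, the fingers measure 117 mm over their backs; the gripper's body (75 mm by 190 mm) begins 51 mm behind the grasp point.
Start: joints at [1.255, 0.332, -0.065, 1.46, 0.022, 1.35, -0.088], TCP at [0.18, -0.598, 0.197] pointing down, gripper open.
Joint ranges: [-2.6, 2.6], [-0.5, 2.12], [-1.47, 1.34], [0.16, 2.42], [-1.27, 4.41], [0.06, 2.06], [-2.6, 2.6]. Speed limits (rad/s): [2.22, 2.22, 2.79, 2.79, 3.14, 3.14, 3.14].

INTERFACE

Orientations are given as a unit quaternion [x, y, z, w].
In Python, from bench import r gives the robot as it stands.
- The arm moves only by the tool arm_command, never from a script. Its arguments are lists of equal length, an entry for each row: "xyz": the shift along the world's x, y, z in m, a list of three; "rot": the turn, a rotation vector about the world's x, y, z in rad, a list of three. In form: {"xyz": [[tx, ty, tz], ...], "rot": [[ax, ay, az], ...]}. A call has 1 to 20 rows; each row is the pose to reach, as a shift and turn from the pose commanded when the call began; what a row does not reach only later rows make up. A row lasts 1/12 s, in which the tool goes at most 41.7 mm and 7.16 degrees, less where a joint would pass 70% of its speed; a pose out of reach is approached as far as the arm can. A call with a gripper value outside its range is refused whole. "grip" is the opening, from 0 (shut) to 1 (fully open), set as the call begins (left out, the last holds). The fingers move at their own pace and stop on an object; "squeeze" is the grip in N (left out, the last holds). Time passes only in rows, so rows that repeat a pose let the fingers close. It gives the time, the measured TCP pose, the force, the opening and the grip force at its end, in the units of the state.
- r.read_state(): the state, without advancing time (a new reading comes with each control period).
- r.camera(name): name is "scene" or "side" or "wrist"; returns the picture (420x560x3 uint8, red, green, blue); there is no depth.
- r.camera_model(name): a dict with "fx", "fy", "cx", "cy" (pixels), "T" (4x4, takes a point from camera to world coordinates). Camera axes: x right, y up, looking along -z (the intrinsics and any distortion apply to the point x, -y, -z); pixel columns grow to the right and rows downward; lengths in m; the calibration is good to about 2 mm. A picture is of the moment at which its call begins: read the wrist's pose just before it. camera_model takes no time and is no camera call; for the wrist camera it gives the pose at the moment of the call.
- r.close_job(): hands the job in; it is judged then, once.
Trained networks look in the newest picture that a camera, given by its name, has taken for a name from the list of things; names that differ only in an ending like _2 or _b are one class to them, and where a whole thing is asked for, a point or a joint stands for the part that bears it (a point fixed in the world has none). Each returns a list of dicts, best first, with "conf" (0 to 1); they miss things now and then, are a little off and sometimes report something else, mostly with a low value. They report only what shows in the picture. A call takes as long as a camera call.
- r.look_for(label, camera): "at" ([x, y, z] in m, in the coordinates of the camera as it stood for that picture, good to about 4 mm: the middle of the surface that is visible of it).
- r.spot_point(label, camera): "at" ([x, y, z] in m, in the coordinates of the camera as it stood for that picture, good to about 4 mm: a listed point, or the origin of a listed thing).
The state is a dict: "time": time; "joint_positions": joint angles; "joint_vel": joint speeds; "joint_torque": joint torques, N m; "ee_pos": TCP position; "eef_rot": TCP orientation; "ft_force": force on the tool from outside, world axes, zero at the start; "torque": the same for the moment, N m; "width": finger opening in m; "grip_force": force on a finger pad.
Only numpy, scipy, OpenCV 4.12 (cv2) and the standard library are available. Lean on these libraries where they do the work, as an engineer would, in place of code of your own. Each camera call takes 0.05 s, during which the arm holds its last target. There are 200 camera calls.

## Working session

There is one attempt and no reset: what is moved stays moved. The work goes in short steps, Python scripts to look and compute and a tool call to move; the robot and the scene stay as the last step left them, time stands still between calls to the robot, and variables do not carry over. Pictures are saved under pics/ and viewed, at most 13 in all, crops included, and the job is handed in when it is done.

Besides the shell and the picture viewer there is one more tool, called as name(argument=value, ...), one argument or row to a line, values as JSON. arm_command: Moves the arm, as the interface text tells. Its arguments: {"type":"object","properties":{"xyz":{"type":"array"},"rot":{"type":"array"},"grip":{"type":"number"},"squeeze":{"type":"number"}},"required":["xyz","rot"]}

```bash
mkdir -p pics; cat > h.py <<'E'
from bench import r
import numpy as np, cv2
def w(cam,p):
    T=np.array(r.camera_model(cam)["T"]); return (T@np.r_[p,1])[:3]
def shot(cam,n):
    im=r.camera(cam); cv2.imwrite(f"pics/{n}.png",im[:,:,::-1]); return im
def pts(cam,labels,k=2):
    for l in labels:
        for d in r.spot_point(l,cam)[:k]: print(cam,l,np.round(w(cam,d["at"]),3),round(d["conf"],2))
E
python3 - <<'E'
from h import *
for c in ["scene","side"]:
    shot(c,c+"0")
    pts(c,["tote","tote_corner","tote_grip","tray","tray_grip","cap0_center","dispenser","tape_roll","tape_cutter","knife","glove_box"],3 if 0 else 1)
    pts(c,["cap0_center"],4)
print(r.read_state())
a=cv2.imread("pics/scene0.png");b=cv2.imread("pics/side0.png")
E
```

```text
scene tote [ 0.492  0.234 -0.002] 0.68
scene tote_corner [0.378 0.253 0.004] 0.75
scene tote_grip [0.493 0.235 0.112] 0.71
scene tray [ 0.548 -0.191 -0.005] 0.79
scene tray_grip [ 0.483 -0.209  0.053] 0.65
scene cap0_center [ 0.562 -0.164  0.01 ] 0.64
scene dispenser [ 0.784  0.078 -0.003] 0.68
scene tape_roll [ 0.668 -0.025 -0.002] 0.94
scene tape_cutter [ 0.691  0.382 -0.005] 0.98
scene knife [ 0.429 -0.008 -0.001] 0.82
scene glove_box [ 0.742 -0.291 -0.003] 0.57
scene cap0_center [ 0.562 -0.164  0.01 ] 0.64
side tote [ 0.495  0.232 -0.   ] 0.6
side tote_corner [0.38  0.253 0.004] 0.86
side tote_grip [0.494 0.233 0.116] 0.63
side tray [ 0.552 -0.188  0.002] 0.82
side tray_grip [0.491 0.234 0.113] 0.65
side cap0_center [ 0.562 -0.165  0.014] 0.55
side dispenser [ 0.787  0.077 -0.004] 0.6
side tape_roll [ 0.556 -0.166  0.015] 0.35
side tape_cutter [0.688 0.381 0.   ] 0.85
side knife [ 0.43  -0.007  0.001] 0.65
side glove_box [ 0.742 -0.292  0.002] 0.62
side cap0_center [ 0.562 -0.165  0.014] 0.55
side cap0_center [ 0.429 -0.009  0.002] 0.43
{'time': 1.3, 'joint_positions': array([ 1.25538077,  0.33220271, -0.06473434,  1.46011216,  0.02163299,
        1.34992376, -0.08851626]), 'joint_vel': array([ 9.44279270e-04, -5.26025566e-04,  1.99164617e-03, -9.43002508e-04,
        5.78935411e-05, -3.06702815e-04, -1.65712536e-03]), 'joint_torque': array([-9.58716532e-05, -6.23040175e+01,  2.45951599e-02, -3.90124011e+01,
       -6.11370010e-02,  3.15228640e-02,  2.59168793e-07]), 'ee_pos': array([ 0.18043376, -0.59839805,  0.19686812]), 'eef_rot': array([9.89299547e-01, 1.45898614e-01, 1.31939567e-06, 2.53310052e-05]), 'ft_force': array([ 0.07959851, -0.2875221 ,  0.46925569]), 'torque': array([ 0.00973067, -0.00727098,  0.0139398 ]), 'grip_force': 0.0, 'width': 0.08688187804651748}
```

View pics/scene0.png

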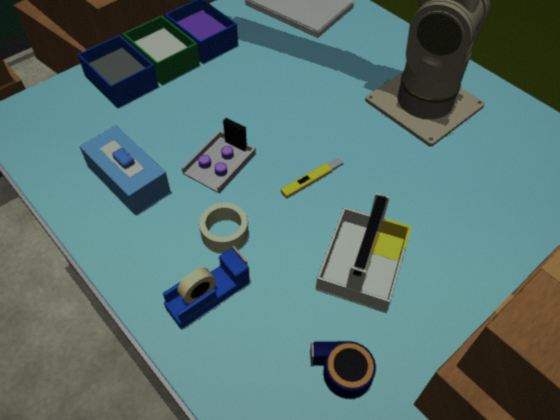

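View pics/side0.png

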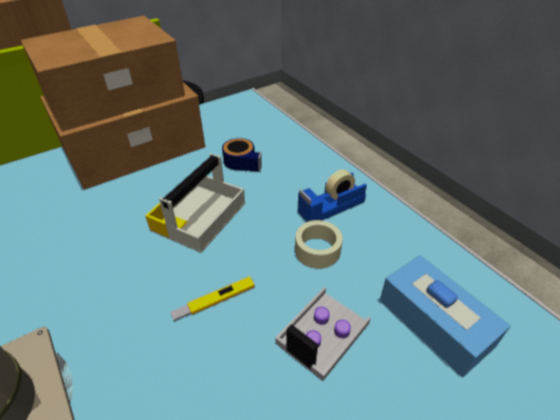

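Scene: the tray is at about (220,160), with its tab towards the base at (235,133) and the lip facing +x. The tote is at (365,255) with its yellow corner at (392,238). The side view agrees. I estimate yaw at about 28° for the tote and 16° for the tray. Next I move above the tray for a wrist view.

arm_command(
  xyz=[
    [0.02,0.027,0.03],
    [0.04,0.054,0.05],
    [0.06,0.08,0.07],
    [0.08,0.107,0.09],
    [0.1,0.134,0.1],
    [0.12,0.16,0.1],
    [0.14,0.187,0.1],
    [0.16,0.214,0.1],
    [0.18,0.24,0.1],
    [0.2,0.267,0.1],
    [0.22,0.294,0.1],
    [0.24,0.32,0.1],
    [0.26,0.347,0.1],
    [0.28,0.374,0.1],
    [0.295,0.385,0.1],
    [0.295,0.385,0.1],
    [0.295,0.385,0.1],
    [0.295,0.385,0.1],
  ],
  rot=[
    [0,0,0.1],
    [0,0,0.2],
    [0,0,0.3],
    [0,0,0.4],
    [0,0,0.5],
    [0,0,0.6],
    [0,0,0.7],
    [0,0,0.8],
    [0,0,0.9],
    [0,0,1.0],
    [0,0,1.1],
    [0,0,1.2],
    [0,0,1.3],
    [0,0,1.4],
    [0,0,1.5],
    [0,0,1.55],
    [0,0,1.55],
    [0,0,1.55],
  ],
  grip=1,
  squeeze=50,
)

```text
time: 2.8
ee_pos: [0.4752, -0.2138, 0.2968]
eef_rot: [0.606, 0.796, -0.0, -0.0]
ft_force: [-0.5, -0.1, 0.7]
width: 0.0872
grip_force: 0.0
```

```bash
python3 - <<'E'
from h import *
s=r.read_state();print(s["ee_pos"],s["eef_rot"],s["joint_positions"].round(2))
shot("wrist","w1")
pts("wrist",["tray","tray_grip","cap0_center"],4)
E
```

```text
[ 0.47521845 -0.21375548  0.29684295] [ 6.05592543e-01  7.95774884e-01 -8.23847914e-05 -9.76314906e-06] [ 0.83  0.1  -0.53  1.54  0.05  1.51  0.57]
wrist tray [ 0.547 -0.193 -0.003] 0.63
wrist tray [ 0.784  0.075 -0.002] 0.16
wrist tray_grip [ 0.485 -0.208  0.058] 0.78
wrist cap0_center [ 0.564 -0.166  0.012] 0.83
```

View pics/w1.png

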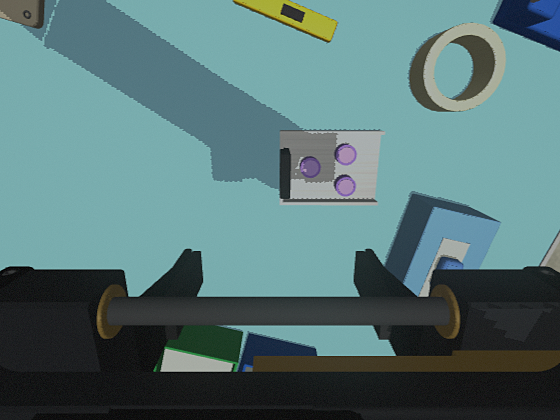

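The wrist view shows the tray at (280–383, 130–205), nearly aligned with the tool, and its black tab at (285,173). I'll get the yaw of both the tray and tote from pixel edges.

```bash
cat >> h.py <<'E'
def ray(cam,uv,z):
    m=r.camera_model(cam);T=np.array(m["T"])
    d=T[:3,:3]@np.array([(uv[0]-m["cx"])/m["fx"],-(uv[1]-m["cy"])/m["fy"],-1]);o=T[:3,3]
    return o+d*(z-o[2])/d[2]
def proj(cam,P):
    m=r.camera_model(cam);T=np.linalg.inv(np.array(m["T"]))
    q=T[:3,:3]@np.array(P)+T[:3,3]; return np.array([m["cx"]+m["fx"]*q[0]/-q[2],m["cy"]-m["fy"]*q[1]/-q[2]])
def obj(pos,yaw,p):
    c,s=np.cos(yaw),np.sin(yaw); return np.array([pos[0]+c*p[0]-s*p[1],pos[1]+s*p[0]+c*p[1],p[2]])
E
python3 - <<'E'
from h import *
print({k:v for k,v in r.camera_model("wrist").items() if k!="T"})
def ov(cam,src,edges,pos,yaw,im,sc,x0,y0):
    for a,b in edges:
        p,q=[(proj(cam,obj(pos,yaw,e))-[x0,y0])*sc for e in (a,b)]
        cv2.line(im,tuple(int(v) for v in p),tuple(int(v) for v in q),(0,0,255),1)
def loop(P): return [(P[i],P[(i+1)%len(P)]) for i in range(len(P))]
tray=loop([(.075,.055,.0),(.075,-.055,.0),(.075,-.055,.022),(-.075,-.055,.022),(-.075,.055,.022),(.075,.055,.022)])+loop([(-.061,.03,.08),(-.061,-.03,.08),(-.075,-.03,.08),(-.075,.03,.08)])
tote=loop([(.095,.075,.05),(.095,-.075,.05),(-.095,-.075,.05),(-.095,.075,.05)])+loop([(.095,.01,.127),(.095,-.01,.127),(-.095,-.01,.127),(-.095,.01,.127)])
def crop(f,x0,y0,w_,h_,s): return cv2.resize(cv2.imread(f)[y0:y0+h_,x0:x0+w_],None,fx=s,fy=s,interpolation=cv2.INTER_CUBIC)
tp,ty=(.550,-.191),np.radians(16); op,oy=(.4935,.234),np.radians(28)
a=crop("pics/w1.png",260,110,140,110,2.8);ov("wrist",0,tray,tp,ty,a,2.8,260,110)
b=crop("pics/scene0.png",300,180,130,135,3);ov("scene",0,tote,op,oy,b,3,300,180)
c=crop("pics/side0.png",135,145,120,110,3);ov("side",0,tote,op,oy,c,3,135,145)
im=np.zeros((600,800,3),np.uint8)
for i,x,y in ((a,0,0),(b,400,0),(c,0,310)):
    hh=min(i.shape[0],600-y);ww=min(i.shape[1],800-x)
    im[y:y+hh,x:x+ww]=i[:hh,:ww]
cv2.imwrite("pics/ov.png",im)
E
```

```text
{'fx': 314.82214679781157, 'fy': 314.82214679781157, 'cx': 277.90168354675313, 'cy': 212.4115351066817}
```

View pics/ov.png

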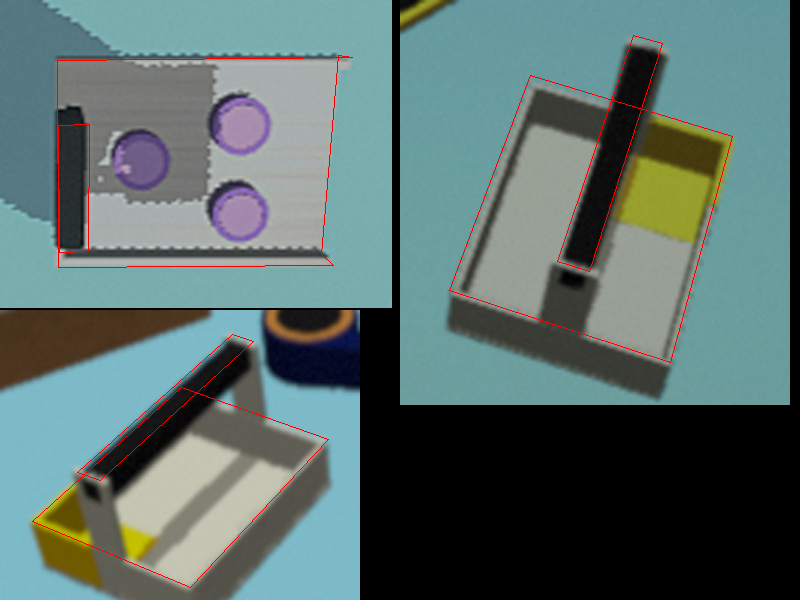

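The overlay fits both objects: tray yaw 16°, tote (0.4935, 0.234) at yaw 28°. Lowering to the tab.

arm_command(
  xyz=[
    [0.004,0.002,-0.02],
    [0.008,0.005,-0.05],
    [0.008,0.005,-0.085],
    [0.008,0.005,-0.12],
    [0.008,0.005,-0.155],
    [0.008,0.005,-0.185],
    [0.008,0.005,-0.21],
    [0.008,0.005,-0.23],
    [0.008,0.005,-0.245],
    [0.008,0.005,-0.254],
    [0.008,0.005,-0.254],
    [0.008,0.005,-0.254],
  ],
  rot=[
    [0,0,0.01],
    [0,0,0.01],
    [0,0,0.01],
    [0,0,0.01],
    [0,0,0.01],
    [0,0,0.01],
    [0,0,0.01],
    [0,0,0.01],
    [0,0,0.01],
    [0,0,0.01],
    [0,0,0.01],
    [0,0,0.01],
  ],
)

```text
time: 4.0
ee_pos: [0.4835, -0.2087, 0.0432]
eef_rot: [0.601, 0.799, 0.0, -0.0]
ft_force: [0.5, -0.5, -0.0]
width: 0.0866
grip_force: 0.0
```

arm_command(
  xyz=[
    [0,0,0],
    [0,0,0],
    [0,0,0],
    [0,0,0],
    [0,0,0],
    [0,0,0],
    [0,0,0],
    [0,0,0],
    [0,0,0],
    [0,0,0],
  ],
  rot=[
    [0,0,0],
    [0,0,0],
    [0,0,0],
    [0,0,0],
    [0,0,0],
    [0,0,0],
    [0,0,0],
    [0,0,0],
    [0,0,0],
    [0,0,0],
  ],
  grip=0,
  squeeze=55,
)

```text
time: 4.83
ee_pos: [0.4834, -0.2084, 0.0428]
eef_rot: [0.601, 0.799, 0.0, -0.0]
ft_force: [0.2, -0.1, -0.1]
width: 0.0283
grip_force: 0.0
```

arm_command(
  xyz=[
    [0,0,0],
    [0,0,0],
    [0,0,0],
    [0,0,0],
    [0,0,0],
    [0,0,0.003],
    [0,0,0.008],
    [0,0,0.015],
    [0,0,0.024],
    [0,0,0.034],
    [0,0,0.046],
    [0,0,0.058],
    [0,0,0.07],
    [0,0,0.08],
    [0,0,0.088],
    [0,0,0.094],
    [0,0,0.098],
    [0,0,0.1],
    [0,0,0.1],
  ],
  rot=[
    [0,0,0],
    [0,0,0],
    [0,0,0],
    [0,0,0],
    [0,0,0],
    [0,0,0],
    [0,0,0],
    [0,0,0],
    [0.003,-0.01,0],
    [0.007,-0.025,0],
    [0.012,-0.04,0],
    [0.017,-0.058,0],
    [0.022,-0.076,0],
    [0.027,-0.094,0],
    [0.032,-0.11,0],
    [0.036,-0.125,0],
    [0.039,-0.135,0],
    [0.039,-0.135,0],
    [0.039,-0.135,0],
  ],
)

```text
time: 6.42
ee_pos: [0.4833, -0.2086, 0.1432]
eef_rot: [0.599, 0.797, 0.056, 0.042]
ft_force: [0.4, -0.2, -3.0]
width: 0.0136
grip_force: 55.0
```

```bash
python3 - <<'E'
from h import *
shot("side","s2"); pts("side",["tray","cap0_center"]); s=r.read_state()
print(s["ee_pos"],s["eef_rot"],s["width"],s["grip_force"],s["joint_positions"].round(2))
E
```

```text
side tray [ 0.556 -0.186  0.113] 0.78
[ 0.48330449 -0.20814204  0.14238391] [0.5991172  0.79760121 0.05610166 0.04175523] 0.013588007757311563 54.98360574245453 [ 0.9   0.11 -0.55  1.87 -0.03  1.07  0.66]
```

View pics/s2.png

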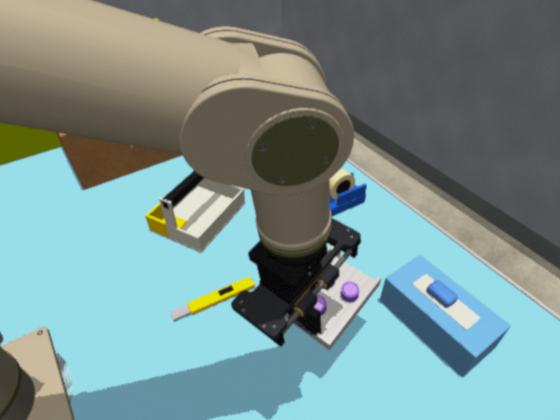

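Tray is held with the caps still on it at about (318,305) and (350,290). Now I'll compute the transport and pour rows.

```bash
cat >> h.py <<'E'
from scipy.spatial.transform import Rotation as R
TO,TY=np.array([.4935,.234,0]),np.radians(28)
L=np.array([.075+.068,0,-.043]) # TCP->lip in tray frame
def tr(h,t): return R.from_euler('z',h,degrees=True)*R.from_euler('y',t,degrees=True)
def tcp(h,t,ly,lz,lx=0):  # lip at tote-local (lx,ly), height lz
    return obj(TO,TY,(lx,ly,lz))-tr(h,t).apply(L)
def row(p,h,t,p0,h0,t0): return (p-p0).round(3).tolist(),(tr(h,t)*tr(h0,t0).inv()).as_rotvec().round(3).tolist()
def sm(n,a=1): s=np.arange(1,n+1)/n; return s*s*(3-2*s)
E
python3 - <<'E'
from h import *
p0=np.array([.4833,-.2085,.143]);t0=-8;B=tcp(118,-8,-.055,.11);print("B",B)
P=tcp(118,35,-.045,.068);print("P",P,P-B)
s=sm(34);X=[];Q=[]
for a in s:
    p=p0+(B-p0)*a; p[2]=p0[2]+(B-p0)[2]*a+.03*np.sin(np.pi*a)
    x,q=row(p,16+102*a,-8,p0,16,-8);X.append(x);Q.append(q)
print(X[:17]);print(Q[:17]);
m=np.array(X[16]);q=np.array(Q[16]);print((np.array(X[17:])-m).round(3).tolist());print((np.array(Q[17:])-q).round(3).tolist())
s=sm(24);X=[];Q=[]
for a in s:
    p=tcp(118,-8+43*a,-.055+.01*a,.11-.042*a); x,q=row(p,118,-8+43*a,B,118,-8);X.append(x);Q.append(q)
print("pour");print(X);print(Q)
E
```

```text
B [0.58861155 0.0551212  0.13267977]
P [0.55804058 0.11261682 0.18524497] [-0.03057097  0.05749562  0.05256519]
[[0.0, 0.001, 0.0], [0.001, 0.003, 0.001], [0.002, 0.006, 0.002], [0.004, 0.01, 0.003], [0.006, 0.015, 0.005], [0.009, 0.022, 0.007], [0.012, 0.029, 0.009], [0.015, 0.037, 0.011], [0.018, 0.046, 0.014], [0.022, 0.055, 0.016], [0.026, 0.065, 0.018], [0.03, 0.075, 0.021], [0.034, 0.086, 0.022], [0.039, 0.097, 0.024], [0.043, 0.109, 0.025], [0.048, 0.12, 0.025], [0.053, 0.132, 0.025]]
[[0.0, 0.0, 0.005], [-0.0, -0.0, 0.018], [0.0, -0.0, 0.039], [0.0, -0.0, 0.068], [0.0, -0.0, 0.104], [-0.0, -0.0, 0.147], [0.0, -0.0, 0.195], [-0.0, -0.0, 0.249], [0.0, 0.0, 0.308], [0.0, -0.0, 0.371], [-0.0, -0.0, 0.438], [0.0, -0.0, 0.509], [-0.0, -0.0, 0.582], [0.0, -0.0, 0.657], [-0.0, -0.0, 0.734], [0.0, -0.0, 0.812], [0.0, 0.0, 0.89]]
[[0.004, 0.011, -0.001], [0.009, 0.023, -0.002], [0.013, 0.034, -0.004], [0.018, 0.045, -0.006], [0.022, 0.056, -0.009], [0.026, 0.067, -0.012], [0.03, 0.077, -0.015], [0.034, 0.086, -0.018], [0.038, 0.095, -0.021], [0.041, 0.103, -0.024], [0.044, 0.11, -0.027
[... 898 characters left out ...]
.048], [-0.026, 0.048, 0.049], [-0.027, 0.051, 0.05], [-0.029, 0.054, 0.051], [-0.03, 0.056, 0.052], [-0.03, 0.057, 0.052], [-0.031, 0.057, 0.053]]
[[-0.003, -0.002, 0.0], [-0.013, -0.007, 0.0], [-0.028, -0.015, 0.0], [-0.049, -0.026, 0.0], [-0.074, -0.04, -0.0], [-0.104, -0.055, 0.0], [-0.136, -0.072, -0.0], [-0.172, -0.091, -0.0], [-0.21, -0.111, -0.0], [-0.249, -0.133, 0.0], [-0.29, -0.154, 0.0], [-0.331, -0.176, 0.0], [-0.373, -0.198, -0.0], [-0.413, -0.22, 0.0], [-0.453, -0.241, 0.0], [-0.491, -0.261, -0.0], [-0.526, -0.28, 0.0], [-0.559, -0.297, 0.0], [-0.588, -0.313, 0.0], [-0.614, -0.326, 0.0], [-0.634, -0.337, 0.0], [-0.65, -0.345, 0.0], [-0.659, -0.351, 0.0], [-0.663, -0.352, 0.0]]
```

arm_command(
  xyz=[
    [0,0.001,0],
    [0.001,0.003,0.001],
    [0.002,0.006,0.002],
    [0.004,0.01,0.003],
    [0.006,0.015,0.005],
    [0.009,0.022,0.007],
    [0.012,0.029,0.009],
    [0.015,0.037,0.011],
    [0.018,0.046,0.014],
    [0.022,0.055,0.016],
    [0.026,0.065,0.018],
    [0.03,0.075,0.021],
    [0.034,0.086,0.022],
    [0.039,0.097,0.024],
    [0.043,0.109,0.025],
    [0.048,0.12,0.025],
    [0.053,0.132,0.025],
  ],
  rot=[
    [0,0,0.005],
    [0,0,0.018],
    [0,0,0.039],
    [0,0,0.068],
    [0,0,0.104],
    [0,0,0.147],
    [0,0,0.195],
    [0,0,0.249],
    [0,0,0.308],
    [0,0,0.371],
    [0,0,0.438],
    [0,0,0.509],
    [0,0,0.582],
    [0,0,0.657],
    [0,0,0.734],
    [0,0,0.812],
    [0,0,0.89],
  ],
)

```text
time: 7.98
ee_pos: [0.5369, -0.0757, 0.1681]
eef_rot: [0.195, 0.978, 0.069, 0.014]
ft_force: [0.4, 0.2, -3.0]
width: 0.0133
grip_force: 55.0
```

arm_command(
  xyz=[
    [0.004,0.011,-0.001],
    [0.009,0.023,-0.002],
    [0.013,0.034,-0.004],
    [0.018,0.045,-0.006],
    [0.022,0.056,-0.009],
    [0.026,0.067,-0.012],
    [0.03,0.077,-0.015],
    [0.034,0.086,-0.018],
    [0.038,0.095,-0.021],
    [0.041,0.103,-0.024],
    [0.044,0.11,-0.027],
    [0.046,0.116,-0.029],
    [0.048,0.122,-0.031],
    [0.05,0.126,-0.033],
    [0.051,0.129,-0.034],
    [0.052,0.131,-0.035],
    [0.052,0.132,-0.035],
    [0.052,0.132,-0.035],
    [0.052,0.132,-0.035],
  ],
  rot=[
    [0,0,0.079],
    [0,0,0.156],
    [0,0,0.233],
    [0,0,0.308],
    [0,0,0.381],
    [0,0,0.452],
    [0,0,0.519],
    [0,0,0.582],
    [0,0,0.641],
    [0,0,0.695],
    [0,0,0.743],
    [0,0,0.786],
    [0,0,0.822],
    [0,0,0.851],
    [0,0,0.872],
    [0,0,0.886],
    [0,0,0.89],
    [0,0,0.89],
    [0,0,0.89],
  ],
)

```text
time: 9.57
ee_pos: [0.5885, 0.0553, 0.133]
eef_rot: [-0.242, 0.968, 0.068, -0.017]
ft_force: [-0.2, -0.3, -2.2]
width: 0.0135
grip_force: 55.0
```

```bash
python3 - <<'E'
from h import *
a=shot("scene","c3"); b=shot("wrist","c3w"); s=r.read_state()
im=np.hstack([cv2.resize(i,(400,300)) for i in (a,b)]);cv2.imwrite("pics/c3b.png",im[:,:,::-1])
for l in ["tray","tote","tote_grip","tote_corner"]: pts("scene",[l]); pts("wrist",[l])
print(s["ee_pos"],s["eef_rot"],s["width"],s["grip_force"],s["joint_positions"].round(2))
E
```

```text
scene tray [0.557 0.117 0.096] 0.85
wrist tray [0.552 0.117 0.099] 0.81
scene tote [ 0.498  0.234 -0.003] 0.88
wrist tote [ 0.427 -0.011 -0.001] 0.52
scene tote_grip [0.493 0.237 0.116] 0.55
wrist tote_grip [0.492 0.234 0.117] 0.96
scene tote_corner [0.38  0.254 0.006] 0.65
scene tote_corner [ 0.746 -0.29  -0.   ] 0.23
wrist tote_corner [0.381 0.255 0.008] 0.73
[0.58847003 0.05514571 0.13301969] [-0.24213239  0.96771143  0.06796812 -0.01693577] 0.013472667098015529 54.98344302177429 [ 0.56  0.49 -0.85  1.55  0.23  1.3   1.75]
```

View pics/c3b.png

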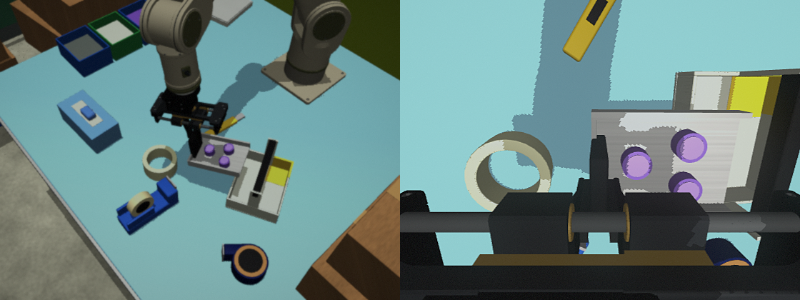

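Caps are on the tray and the lip sits beside the tote handle at about (240,170) in the scene half. Pouring.

arm_command(
  xyz=[
    [0,0,0.001],
    [-0.001,0.001,0.003],
    [-0.001,0.002,0.005],
    [-0.002,0.003,0.008],
    [-0.002,0.005,0.011],
    [-0.003,0.006,0.014],
    [-0.005,0.009,0.017],
    [-0.006,0.011,0.021],
    [-0.007,0.014,0.024],
    [-0.009,0.017,0.028],
    [-0.011,0.021,0.032],
    [-0.013,0.025,0.035],
    [-0.015,0.029,0.038],
    [-0.017,0.033,0.041],
    [-0.02,0.037,0.043],
    [-0.022,0.041,0.046],
    [-0.026,0.048,0.049],
    [-0.029,0.054,0.051],
    [-0.03,0.057,0.052],
    [-0.031,0.057,0.053],
  ],
  rot=[
    [-0.013,-0.007,0],
    [-0.028,-0.015,0],
    [-0.049,-0.026,0],
    [-0.074,-0.04,0],
    [-0.104,-0.055,0],
    [-0.136,-0.072,0],
    [-0.172,-0.091,0],
    [-0.21,-0.111,0],
    [-0.249,-0.133,0],
    [-0.29,-0.154,0],
    [-0.331,-0.176,0],
    [-0.373,-0.198,0],
    [-0.413,-0.22,0],
    [-0.453,-0.241,0],
    [-0.491,-0.261,0],
    [-0.526,-0.28,0],
    [-0.588,-0.313,0],
    [-0.634,-0.337,0],
    [-0.659,-0.351,0],
    [-0.663,-0.352,0],
  ],
)

```text
time: 11.73
ee_pos: [0.5562, 0.116, 0.1859]
eef_rot: [-0.234, 0.924, -0.292, 0.073]
ft_force: [1.2, -0.0, -2.3]
width: 0.0135
grip_force: 55.0
```

arm_command(
  xyz=[
    [0,0,0],
    [0,0,0],
    [0,0,0],
    [0,0,0],
    [0,0,0],
    [0,0,0],
    [0,0,0],
  ],
  rot=[
    [0,0,0],
    [0,0,0],
    [0,0,0],
    [0,0,0],
    [0,0,0],
    [0,0,0],
    [0,0,0],
  ],
)

```text
time: 12.32
ee_pos: [0.5575, 0.1123, 0.1859]
eef_rot: [-0.232, 0.925, -0.292, 0.072]
ft_force: [-0.7, 0.5, -3.7]
width: 0.0134
grip_force: 55.0
```

```bash
python3 - <<'E'
from h import *
a=shot("scene","d3"); b=shot("wrist","d3w");c=shot("side","d3s"); s=r.read_state()
im=np.vstack([np.hstack([cv2.resize(i,(400,300)) for i in (a,b)]),np.hstack([cv2.resize(a[130:340,250:470],(400,300)),cv2.resize(c,(400,300))])]);cv2.imwrite("pics/d3b.png",im[:,:,::-1])
for l in ["tray","tote","tote_grip","tote_corner"]: pts("scene",[l])
for c in ["scene","wrist","side"]: pts(c,["cap0_center"],3)
print(s["ee_pos"],s["eef_rot"],s["width"],s["grip_force"],s["joint_positions"].round(2))
E
```

```text
scene tray [0.543 0.137 0.111] 0.84
scene tote [ 0.494  0.235 -0.003] 0.82
scene tote_grip [0.489 0.235 0.117] 0.55
scene tote_corner [0.38  0.252 0.005] 0.94
scene cap0_center [0.443 0.267 0.021] 0.61
scene cap0_center [ 0.741 -0.291 -0.001] 0.39
scene cap0_center [ 0.666 -0.025 -0.   ] 0.18
[0.55743487 0.11249243 0.18584421] [-0.231801    0.92525543 -0.2915498   0.0718985 ] 0.013322998361374764 54.96785044670105 [ 0.03  0.33 -0.82  1.73  0.82  1.46  1.06]
```

View pics/d3b.png

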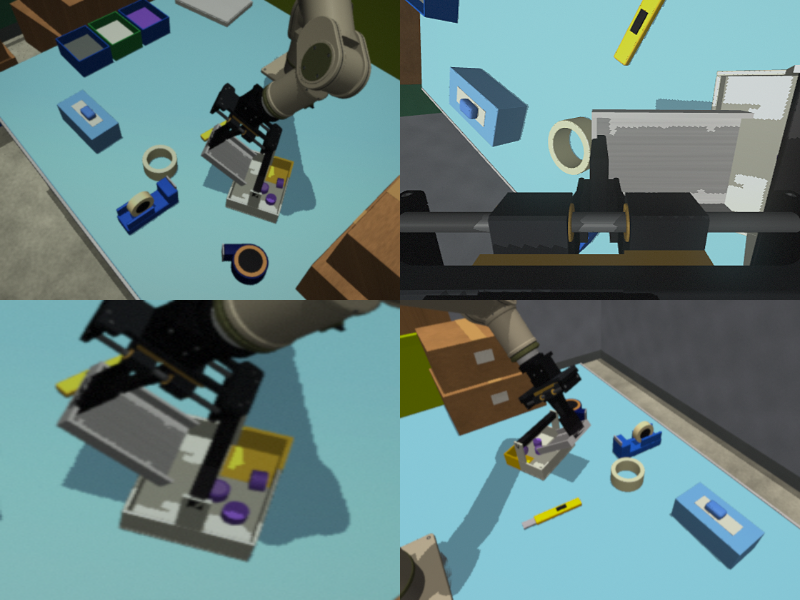

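All three caps are in the tote, at about (218,490), (235,512) and (258,480) in the zoomed panel, and the tray is empty. Returning the tray to its original place.

arm_command(
  xyz=[
    [0.002,-0.003,0],
    [0.005,-0.009,0],
    [0.009,-0.016,0],
    [0.014,-0.025,0],
    [0.019,-0.035,0],
    [0.024,-0.044,-0.003],
    [0.029,-0.053,-0.006],
    [0.033,-0.061,-0.01],
    [0.037,-0.069,-0.014],
    [0.04,-0.074,-0.018],
    [0.042,-0.078,-0.02],
    [0.042,-0.078,-0.02],
  ],
  rot=[
    [0.015,0.008,0],
    [0.05,0.027,0],
    [0.1,0.053,0],
    [0.155,0.082,0],
    [0.21,0.112,0],
    [0.27,0.144,0],
    [0.33,0.176,0],
    [0.39,0.207,0],
    [0.445,0.237,0],
    [0.495,0.263,0],
    [0.53,0.282,0],
    [0.539,0.287,0],
  ],
)

```text
time: 13.82
ee_pos: [0.6003, 0.0302, 0.1651]
eef_rot: [-0.241, 0.971, 0.001, -0.001]
ft_force: [0.2, -1.5, -2.4]
width: 0.0135
grip_force: 55.0
```

arm_command(
  xyz=[
    [-0.003,-0.007,0],
    [-0.008,-0.017,0],
    [-0.014,-0.029,0],
    [-0.02,-0.042,0],
    [-0.026,-0.055,0],
    [-0.033,-0.069,0],
    [-0.04,-0.083,0],
    [-0.047,-0.098,0],
    [-0.054,-0.113,0],
    [-0.061,-0.128,0],
    [-0.068,-0.143,0],
    [-0.075,-0.158,0],
    [-0.082,-0.172,-0.005],
    [-0.089,-0.187,-0.01],
    [-0.096,-0.2,-0.02],
    [-0.102,-0.213,-0.03],
    [-0.108,-0.225,-0.04],
    [-0.113,-0.235,-0.05],
    [-0.117,-0.243,-0.06],
    [-0.117,-0.243,-0.065],
  ],
  rot=[
    [0,0,-0.03],
    [0,0,-0.09],
    [0,0,-0.17],
    [0,0,-0.26],
    [0,0,-0.36],
    [0,0,-0.46],
    [0,0,-0.56],
    [0,0,-0.66],
    [0,0,-0.76],
    [0,0,-0.86],
    [0,0,-0.96],
    [0,0,-1.06],
    [0,0,-1.16],
    [0,0,-1.26],
    [0,0,-1.36],
    [0,0,-1.46],
    [0,0,-1.56],
    [0,0,-1.66],
    [0,0,-1.74],
    [0,0,-1.78],
  ],
)

```text
time: 15.48
ee_pos: [0.4807, -0.2095, 0.1001]
eef_rot: [0.603, 0.797, -0.0, -0.0]
ft_force: [-0.2, -0.1, -1.7]
width: 0.0136
grip_force: 55.0
```

arm_command(
  xyz=[
    [0,0,0],
    [0,0,0],
    [0,0,0],
  ],
  rot=[
    [0,0,0],
    [0,0,0],
    [0,0,0],
  ],
)

```text
time: 15.73
ee_pos: [0.4829, -0.2076, 0.1017]
eef_rot: [0.6, 0.8, 0.001, 0.0]
ft_force: [0.0, 0.1, -1.8]
width: 0.0133
grip_force: 55.0
```

arm_command(
  xyz=[
    [0,0,-0.01],
    [0,0,-0.022],
    [0,0,-0.034],
    [0,0,-0.044],
    [0,0,-0.05],
    [0,0,-0.054],
    [0,0,-0.057],
    [0,0,-0.058],
    [0,0,-0.0585],
    [0,0,-0.0585],
  ],
  rot=[
    [0,0,0],
    [0,0,0],
    [0,0,0],
    [0,0,0],
    [0,0,0],
    [0,0,0],
    [0,0,0],
    [0,0,0],
    [0,0,0],
    [0,0,0],
  ],
)

```text
time: 16.57
ee_pos: [0.4826, -0.2085, 0.0429]
eef_rot: [0.601, 0.8, 0.001, 0.0]
ft_force: [-2.4, 0.2, -0.6]
width: 0.0133
grip_force: 55.0
```

arm_command(
  xyz=[
    [0,0,0],
    [0,0,0],
    [0,0,0],
    [0,0,0],
    [0,0,0],
    [0,0,0],
    [0,0,0],
    [0,0,0],
    [0,0,0],
    [0,0,0],
  ],
  rot=[
    [0,0,0],
    [0,0,0],
    [0,0,0],
    [0,0,0],
    [0,0,0],
    [0,0,0],
    [0,0,0],
    [0,0,0],
    [0,0,0],
    [0,0,0],
  ],
  grip=1,
)

```text
time: 17.4
ee_pos: [0.4824, -0.2084, 0.0424]
eef_rot: [0.601, 0.8, 0.001, -0.0]
ft_force: [0.8, -0.1, 0.3]
width: 0.0718
grip_force: 0.0
```

arm_command(
  xyz=[
    [0,0,0.02],
    [0,0,0.05],
    [0,0,0.08],
    [0,0.01,0.11],
    [0,0.03,0.14],
    [0.001,0.055,0.165],
    [0.002,0.083,0.185],
    [0.003,0.111,0.2],
    [0.003,0.139,0.2],
    [0.004,0.167,0.2],
    [0.004,0.195,0.2],
    [0.005,0.223,0.2],
    [0.006,0.251,0.2],
    [0.006,0.279,0.2],
    [0.007,0.307,0.2],
    [0.008,0.335,0.2],
    [0.008,0.363,0.2],
    [0.009,0.391,0.2],
    [0.01,0.419,0.2],
    [0.01,0.4435,0.2],
  ],
  rot=[
    [0,0,0],
    [0,0,0],
    [0,0,0],
    [0,0,0.05],
    [0,0,0.15],
    [0,0,0.26],
    [0,0,0.38],
    [0,0,0.5],
    [0,0,0.62],
    [0,0,0.74],
    [0,0,0.86],
    [0,0,0.98],
    [0,0,1.1],
    [0,0,1.22],
    [0,0,1.34],
    [0,0,1.46],
    [0,0,1.58],
    [0,0,1.68],
    [0,0,1.75],
    [0,0,1.78],
  ],
)

```text
time: 19.07
ee_pos: [0.4922, 0.2368, 0.2424]
eef_rot: [-0.245, 0.969, 0.0, -0.0]
ft_force: [0.4, -0.3, 0.3]
width: 0.0869
grip_force: 0.0
```

arm_command(
  xyz=[
    [0,0,0],
    [0,0,0],
    [0,0,0],
    [0,0,0],
  ],
  rot=[
    [0,0,0],
    [0,0,0],
    [0,0,0],
    [0,0,0],
  ],
)

```text
time: 19.4
ee_pos: [0.4928, 0.2339, 0.2423]
eef_rot: [-0.242, 0.97, -0.0, -0.001]
ft_force: [0.0, 0.2, -0.2]
width: 0.0868
grip_force: 0.0
```

```bash
python3 - <<'E'
from h import *
a=shot("scene","e3"); b=shot("wrist","e3w");c=shot("side","e3s"); s=r.read_state()
im=np.vstack([np.hstack([cv2.resize(i,(400,300)) for i in (a,b)]),np.hstack([cv2.resize(a[130:340,250:470],(400,300)),cv2.resize(c,(400,300))])]);cv2.imwrite("pics/e3b.png",im[:,:,::-1])
for c in ["scene","wrist","side"]: pts(c,["tray","tote_grip","tote_corner"],1);pts(c,["cap0_center"],3)
print(s["ee_pos"],s["eef_rot"],s["width"],s["joint_positions"].round(2))
E
```

```text
scene tray [ 0.549 -0.19  -0.003] 0.97
scene tote_grip [0.492 0.235 0.114] 0.93
scene tote_corner [0.38  0.254 0.005] 0.85
scene cap0_center [0.445 0.272 0.019] 0.64
wrist tray [ 0.665 -0.017  0.003] 0.52
wrist tote_grip [0.494 0.236 0.113] 0.94
wrist tote_corner [0.379 0.255 0.01 ] 0.64
side tray [ 0.549 -0.188  0.004] 0.75
side tote_grip [0.492 0.238 0.114] 0.84
side tote_corner [0.381 0.254 0.004] 0.94
side cap0_center [0.438 0.269 0.023] 0.46
[0.49275405 0.23407136 0.24246052] [-2.42334998e-01  9.70192514e-01 -9.67728444e-05 -4.74849346e-04] 0.0871397563529572 [ 0.27  0.25 -0.94  1.56  0.2   1.43  1.38]
```

View pics/e3b.png

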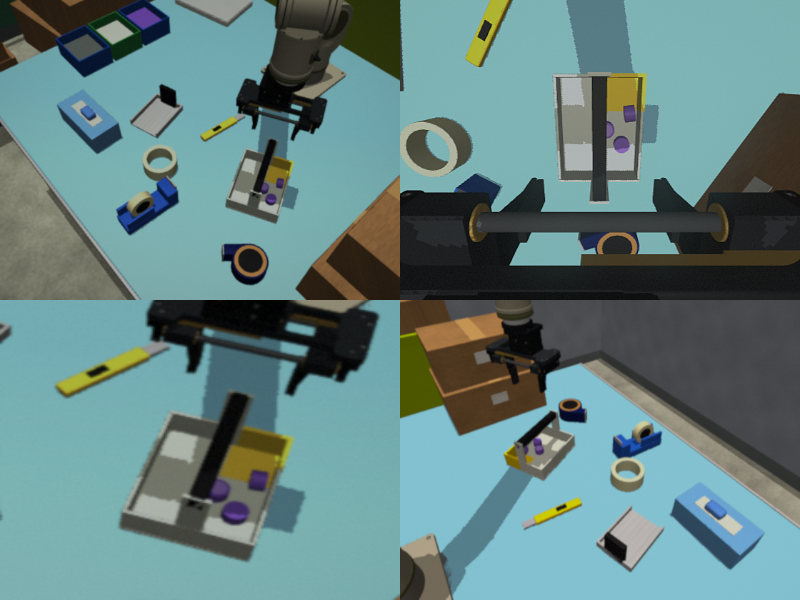

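Tray is flat at its old place at about (158,112). The tote is unmoved, with the caps on its +y side. Lowering onto the handle and gripping.

arm_command(
  xyz=[
    [0,0.001,-0.02],
    [0,0.001,-0.045],
    [0,0.001,-0.07],
    [0,0.001,-0.095],
    [0,0.001,-0.115],
    [0,0.001,-0.13],
    [0,0.001,-0.14],
    [0,0.001,-0.146],
    [0,0.001,-0.146],
    [0,0.001,-0.146],
  ],
  rot=[
    [0,0,0],
    [0,0,0],
    [0,0,0],
    [0,0,0],
    [0,0,0],
    [0,0,0],
    [0,0,0],
    [0,0,0],
    [0,0,0],
    [0,0,0],
  ],
)

```text
time: 20.98
ee_pos: [0.4927, 0.2363, 0.0969]
eef_rot: [-0.243, 0.97, 0.0, -0.0]
ft_force: [0.4, 0.4, -0.0]
width: 0.0871
grip_force: 0.0
```

arm_command(
  xyz=[
    [0,0,0],
    [0,0,0],
    [0,0,0],
    [0,0,0],
    [0,0,0],
    [0,0,0],
    [0,0,0],
    [0,0,0],
    [0,0,0],
    [0,0,0],
    [0,0,0],
    [0,0,0],
    [0,0,0],
    [0,0,0],
    [0,0,0],
  ],
  rot=[
    [0,0,0],
    [0,0,0],
    [0,0,0],
    [0,0,0],
    [0,0,0],
    [0,0,0],
    [0,0,0],
    [0,0,0],
    [0,0,0],
    [0,0,0],
    [0,0,0],
    [0,0,0],
    [0,0,0],
    [0,0,0],
    [0,0,0],
  ],
  grip=0,
  squeeze=58,
)

```text
time: 22.23
ee_pos: [0.4927, 0.2358, 0.0964]
eef_rot: [-0.243, 0.97, -0.0, -0.0]
ft_force: [1.5, -1.5, 0.4]
width: 0.0186
grip_force: 58.0
```

arm_command(
  xyz=[
    [0,0,0.002],
    [0,0,0.008],
    [0,0,0.016],
    [0,0,0.028],
    [0,0,0.04],
    [0,0,0.055],
    [0,0,0.07],
    [0,0,0.085],
    [0,0,0.1],
    [0,0,0.115],
    [0,0,0.13],
    [0,0,0.142],
    [0,0,0.15],
    [0,0,0.156],
    [0,0,0.16],
    [0,0,0.16],
    [0,0,0.16],
    [0,0,0.16],
  ],
  rot=[
    [0,0,0],
    [0,0,0],
    [0,0,0],
    [0,0,0],
    [0,0,0],
    [0,0,0],
    [0,0,0],
    [0,0,0],
    [0,0,0],
    [0,0,0],
    [0,0,0],
    [0,0,0],
    [0,0,0],
    [0,0,0],
    [0,0,0],
    [0,0,0],
    [0,0,0],
    [0,0,0],
  ],
)

```text
time: 23.73
ee_pos: [0.4922, 0.2359, 0.2557]
eef_rot: [-0.243, 0.97, 0.0, -0.001]
ft_force: [0.3, -0.7, -4.9]
width: 0.0189
grip_force: 58.0
```

Holding, lifted 160 mm. Tilting about the axis that lowers the yellow corner.

arm_command(
  xyz=[
    [0,0,0],
    [0,0,0],
    [0,0,0],
    [0,0,0],
    [0,0,0],
    [0,0,0],
    [0,0,0],
    [0,0,0],
    [0,0,0],
    [0,0,0],
    [0,0,0],
    [0,0,0],
    [0,0,0],
    [0,0,0],
    [0,0,0],
    [0,0,0],
    [0,0,0],
    [0,0,0],
    [0,0,0],
    [0,0,0],
  ],
  rot=[
    [-0.001,-0.004,0],
    [-0.004,-0.015,0],
    [-0.008,-0.032,0],
    [-0.014,-0.055,0],
    [-0.02,-0.082,0],
    [-0.028,-0.113,0],
    [-0.037,-0.148,0],
    [-0.046,-0.184,0],
    [-0.056,-0.223,0],
    [-0.066,-0.262,0],
    [-0.075,-0.301,0],
    [-0.085,-0.34,0],
    [-0.094,-0.376,0],
    [-0.103,-0.411,0],
    [-0.111,-0.442,0],
    [-0.117,-0.469,0],
    [-0.123,-0.492,0],
    [-0.127,-0.509,0],
    [-0.13,-0.52,0],
    [-0.131,-0.524,0],
  ],
)

```text
time: 25.4
ee_pos: [0.4922, 0.2361, 0.2563]
eef_rot: [-0.235, 0.935, -0.126, 0.235]
ft_force: [-0.5, -0.2, -3.0]
width: 0.0186
grip_force: 58.0
```

arm_command(
  xyz=[
    [0,0,0],
    [0,0,0],
    [0,0,0],
    [0,0,0],
    [0,0,0],
    [0,0,0],
    [0,0,0],
    [0,0,0],
    [0,0,0],
    [0,0,0],
    [0,0,0],
    [0,0,0],
  ],
  rot=[
    [0,0,0],
    [0,0,0],
    [0,0,0],
    [0,0,0],
    [0,0,0],
    [0,0,0],
    [0,0,0],
    [0,0,0],
    [0,0,0],
    [0,0,0],
    [0,0,0],
    [0,0,0],
  ],
)

```text
time: 26.4
ee_pos: [0.4924, 0.2361, 0.2564]
eef_rot: [-0.234, 0.935, -0.126, 0.235]
ft_force: [0.8, 0.5, -3.6]
width: 0.0189
grip_force: 58.0
```

```bash
python3 - <<'E'
from h import *
a=shot("scene","f3"); b=shot("wrist","f3w");c=shot("side","f3s"); s=r.read_state()
im=np.vstack([np.hstack([cv2.resize(i,(400,300)) for i in (a,b)]),np.hstack([cv2.resize(a[130:340,250:470],(400,300)),cv2.resize(c,(400,300))])]);cv2.imwrite("pics/f3b.png",im[:,:,::-1])
for c in ["scene","wrist","side"]: pts(c,["tray","tote_grip","tote_corner","tote"],1);pts(c,["cap0_center"],3)
print(s["ee_pos"],s["eef_rot"],s["width"],s["grip_force"],s["joint_positions"].round(2))
E
```

```text
scene tray [ 0.549 -0.191 -0.003] 0.66
scene tote_grip [0.482 0.238 0.274] 0.61
scene tote_corner [0.439 0.238 0.124] 0.71
scene tote [0.539 0.224 0.169] 0.66
wrist tray [ 0.666 -0.015 -0.   ] 0.16
wrist tote_grip [0.483 0.238 0.271] 0.63
wrist tote_corner [0.441 0.24  0.122] 0.57
wrist tote [0.541 0.222 0.173] 0.85
wrist cap0_center [0.453 0.231 0.147] 0.82
side tray [ 0.554 -0.19  -0.001] 0.72
side tote_grip [0.483 0.24  0.275] 0.97
side tote_corner [0.438 0.238 0.12 ] 0.7
side tote [0.541 0.224 0.174] 0.89
side cap0_center [0.45  0.228 0.146] 0.44
[0.49239909 0.2361031  0.25637577] [-0.23443997  0.93496549 -0.12555875  0.23476037] 0.018844963704300364 57.9951274394989 [ 0.27 -0.17 -1.01  1.92  0.36  1.03  1.17]
```

View pics/f3b.png

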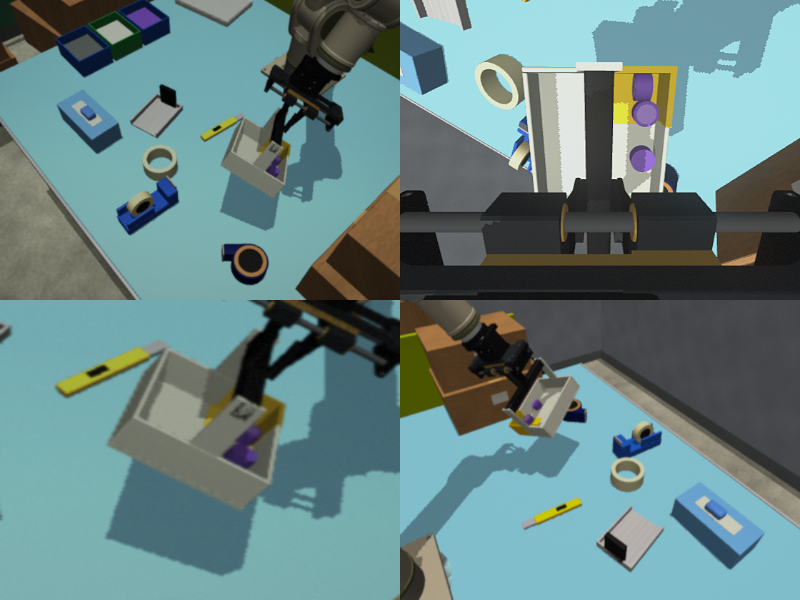

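Two caps are in the corner at about (643,87) and (645,113). The third hangs up along the +y wall at (643,158). I'll steepen the x slope and ease the wall load to free it.

```bash
python3 - <<'E'
from h import *
def tilt(h,deg): # world heading of low corner
    a=np.radians(h+90); return R.from_rotvec(np.radians(deg)*np.array([np.cos(a),np.sin(a),0]))
A=tilt(166,31);B=tilt(188,37)
rv=(B*A.inv()).as_rotvec();print(rv)
Z=R.from_euler('z',28,degrees=True)
print(np.degrees(np.arcsin((B*Z).as_matrix()[2])))
# caps: wrist pixels on cap mid plane in tote
s=r.read_state(); q=R.from_quat(s["eef_rot"]);T=q*R.from_rotvec([0,0,0])
To=A*Z; g=s["ee_pos"]-q.apply([0,0,.019]); org=g-To.apply([0,0,.115])
m=r.camera_model("wrist");C=np.array(m["T"])
for uv in [(643,87),(645,113),(643,158),(665,70)]:
    u,v=(uv[0]-400)*1.4,uv[1]*1.4
    d=To.inv().apply(C[:3,:3]@[(u-m["cx"])/m["fx"],-(v-m["cy"])/m["fy"],-1]);o=To.inv().apply(C[:3,3]-org)
    p=o+d*(.018-o[2])/d[2];print(p.round(3),np.linalg.norm(p-[-.09,.07,.005]).round(3))
E
```

```text
[ 0.20825218 -0.11406339  0.06369053]
[ 34.43848777 -11.87825825  53.        ]
[-0.077  0.05   0.018] 0.027
[-0.048  0.054  0.018] 0.047
[0.008 0.055 0.018] 0.1
[-0.096  0.073  0.018] 0.015
```

arm_command(
  xyz=[
    [0,0,0],
    [0,0,0],
    [0,0,0],
    [0,0,0],
    [0,0,0],
    [0,0,0],
    [0,0,0],
    [0,0,0],
    [0,0,0],
    [0,0,0],
    [0,0,0],
    [0,0,0],
    [0,0,0],
    [0,0,0],
    [0,0,0],
  ],
  rot=[
    [0.01,-0.006,0.003],
    [0.04,-0.022,0.012],
    [0.08,-0.044,0.024],
    [0.12,-0.066,0.037],
    [0.155,-0.085,0.047],
    [0.185,-0.101,0.057],
    [0.208,-0.114,0.064],
    [0.208,-0.114,0.064],
    [0.208,-0.114,0.064],
    [0.208,-0.114,0.064],
    [0.208,-0.114,0.064],
    [0.208,-0.114,0.064],
    [0.208,-0.114,0.064],
    [0.208,-0.114,0.064],
    [0.208,-0.114,0.064],
  ],
)

```text
time: 28.55
ee_pos: [0.4925, 0.2361, 0.2563]
eef_rot: [-0.231, 0.92, -0.033, 0.314]
ft_force: [-0.4, -0.6, -4.9]
width: 0.0188
grip_force: 58.0
```

```bash
cat > caps.py <<'E'
from h import *
import sys
im=shot("wrist",sys.argv[1]); s=r.read_state(); q=R.from_quat(s["eef_rot"]);print(s["ee_pos"],s["width"],s["grip_force"],s["joint_positions"].round(2))
m=r.camera_model("wrist");C=np.array(m["T"])
q0=R.from_quat([-.243,.970,0,0]); To=q*q0.inv()*R.from_euler('z',28,degrees=True)
org=s["ee_pos"]-q.apply([0,0,.019])-To.apply([0,0,.115])
print("rows z of axes deg",np.degrees(np.arcsin(To.as_matrix()[2])).round(1))
hsv=cv2.cvtColor(im,cv2.COLOR_RGB2HSV);k=cv2.inRange(hsv,(128,60,40),(150,255,255))
n,lab,st,ce=cv2.connectedComponentsWithStats(k)
for i in range(1,n):
    if st[i,4]<60: continue
    u,v=ce[i]
    d=To.inv().apply(C[:3,:3]@[(u-m["cx"])/m["fx"],-(v-m["cy"])/m["fy"],-1]);o=To.inv().apply(C[:3,3]-org)
    p=o+d*(.018-o[2])/d[2];print(ce[i].round(),st[i,4],p.round(3),np.linalg.norm(p-[-.09,.07,.005]).round(3))
E
python3 caps.py g3
```

```text
[0.49243954 0.23613187 0.25633414] 0.01872641010940464 57.99027621746063 [ 0.15 -0.37 -0.74  2.11  0.06  0.72  1.41]
rows z of axes deg [ 34.3 -11.9  53.1]
[341. 156.] 3238 [-0.049  0.052  0.018] 0.046
```

```bash
python3 - <<'E'
from h import *
def tilt(h,deg):
    a=np.radians(h+90); return R.from_rotvec(np.radians(deg)*np.array([np.cos(a),np.sin(a),0]))
print((tilt(174,32)*tilt(188,37).inv()).as_rotvec())
a=cv2.imread("pics/g3.png")[60:330,230:440];cv2.imwrite("pics/g3c.png",cv2.resize(a,None,fx=2,fy=2))
E
```

```text
[-0.13971062  0.08426566 -0.04236761]
```

View pics/g3c.png

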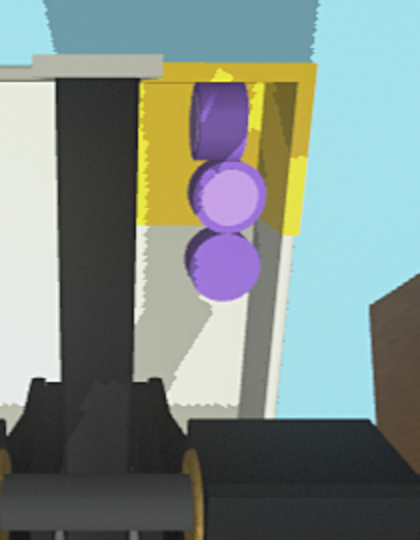

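The crop shows all three caps in a row from the yellow corner: (220,120), (228,195) and (222,265). Settling to the final tilt now.

arm_command(
  xyz=[
    [0,0,0],
    [0,0,0],
    [0,0,0],
    [0,0,0],
    [0,0,0],
    [0,0,0],
    [0,0,0],
    [0,0,0],
    [0,0,0],
    [0,0,0],
    [0,0,0],
    [0,0,0],
    [0,0,0],
    [0,0,0],
    [0,0,0],
  ],
  rot=[
    [-0.01,0.006,-0.003],
    [-0.03,0.018,-0.009],
    [-0.055,0.033,-0.017],
    [-0.08,0.048,-0.024],
    [-0.105,0.063,-0.032],
    [-0.125,0.075,-0.038],
    [-0.14,0.084,-0.042],
    [-0.14,0.084,-0.042],
    [-0.14,0.084,-0.042],
    [-0.14,0.084,-0.042],
    [-0.14,0.084,-0.042],
    [-0.14,0.084,-0.042],
    [-0.14,0.084,-0.042],
    [-0.14,0.084,-0.042],
    [-0.14,0.084,-0.042],
  ],
)

```text
time: 29.85
ee_pos: [0.4924, 0.2361, 0.2564]
eef_rot: [-0.234, 0.933, -0.095, 0.258]
ft_force: [0.1, -0.4, -3.5]
width: 0.0189
grip_force: 58.0
```

```bash
python3 caps.py i3; python3 - <<'E'
from h import *
pts("wrist",["tote_corner","cap0_center"],4)
for c in("scene","side"): r.camera(c);pts(c,["tote_corner","tray"],1)
a=cv2.imread("pics/i3.png")[60:330,230:440];cv2.imwrite("pics/i3c.png",cv2.resize(a,None,fx=2,fy=2))
E
```

```text
[0.49241514 0.23606935 0.25641229] 0.018807883045822007 57.992690205574036 [ 0.25 -0.25 -0.92  1.98  0.24  0.93  1.26]
rows z of axes deg [ 25.9 -17.2  58.1]
[341. 157.] 3211 [-0.048  0.053  0.018] 0.047
wrist tote_corner [0.443 0.25  0.12 ] 0.63
wrist tote_corner [0.477 0.254 0.149] 0.51
wrist cap0_center [0.459 0.24  0.144] 0.56
wrist cap0_center [0.484 0.235 0.273] 0.18
scene tote_corner [0.443 0.248 0.118] 0.85
scene tray [ 0.548 -0.192 -0.003] 0.77
side tote_corner [0.44  0.248 0.119] 0.81
side tray [0.451 0.237 0.146] 0.75
```

View pics/i3c.png

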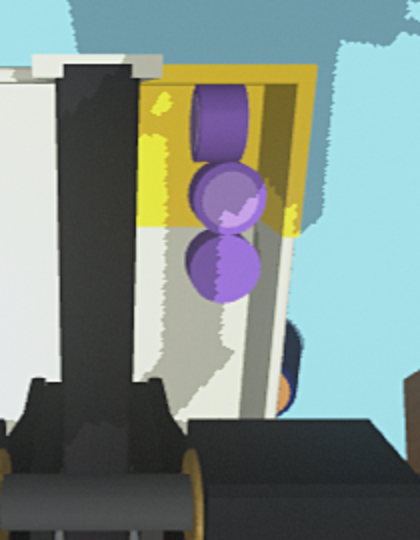

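```bash
python3 - <<'E'
from h import *
s=r.read_state();q=R.from_quat(s["eef_rot"]);m=r.camera_model("wrist");C=np.array(m["T"])
To=q*R.from_quat([-.243,.970,0,0]).inv()*R.from_euler('z',28,degrees=True)
org=s["ee_pos"]-q.apply([0,0,.019])-To.apply([0,0,.115])
for n,(u,v),z in [("third top",(343,193.5),.023),("third far edge",(341,211),.023),("second top",(344.5,159),.023),("inner corner at wall top",(378.5,101.5),.05),("corner outer",(388.5,92.5),.05)]:
    d=To.inv().apply(C[:3,:3]@[(u-m["cx"])/m["fx"],-(v-m["cy"])/m["fy"],-1]);o=To.inv().apply(C[:3,3]-org)
    p=o+d*(z-o[2])/d[2];print(n,p.round(3),np.linalg.norm(p-[0,0,.009]-[-.09,.07,.005]).round(3))
print(np.abs(s["joint_vel"]).max(),s["time"])
E
```

```text
third top [-0.019  0.055  0.023] 0.074
third far edge [-0.003  0.054  0.023] 0.089
second top [-0.048  0.054  0.023] 0.046
inner corner at wall top [-0.092  0.07   0.05 ] 0.036
corner outer [-0.098  0.076  0.05 ] 0.037
0.0014307788810697534 30.3
```

The farthest cap is about 75 mm from the corner, inside the 85 mm limit. The arm is still and the tilt is right, so I'm handing in.

```bash
python3 -c "
from bench import r
print(r.close_job())"
```

```text
the job is handed in; nothing more can be done
None
```

The job is handed in, no verdict shown: the empty tray is flat and released in its old place, and the arm is holding the tote still, tilted about 32° with the yellow corner lowest, about 120 mm above the table, and all three caps within about 76 mm of that corner.

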